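# Put the tall price board up on the sloped counter stand

### The job

Take the tall blank price board out of the slotted rack and put it up on the white display stand: its foot on the stand's ledge behind the front lip, about centred and square to the stand, leaning back against the sloped backstop so that it stays. Set it down, do not drop it, and leave the two shorter boards in the rack.

Things in the scene. Friction and masses are not known exactly. Their poses are not given: they have to be found in the camera images.
- tall_board: Tall price board, dark wood edges, blank white faces alike on both sides: 110 wide (its y) x 160 tall (z) x 10 mm thick (x), 0.15 kg. Origin: centre of its lower edge face. Stands upright in any one of three grooves, 50 mm apart, of a fixed plywood rack 30 mm high; the groove holds its lowest 22 mm with 2.5 mm play. Pinch its top edge across the thickness from above, lift straight out.
- wide_board: Another board of the same make, 150 wide (y) x 105 tall (z) x 10 mm (x), standing in another groove of the rack; stays there. Origin at the centre of its lower edge face.
- square_board: The smallest board of the same make, 95 wide (y) x 95 tall (z) x 10 mm (x), standing in the remaining groove of the rack; stays there. Origin at the centre of its lower edge face.
- stand: White fixed display stand, 140 mm wide (y). Origin on the counter under the backstop's foot, mid-width; x to its front (lip side, about away from the robot). Base x -70 to 40 mm; ledge 15 mm high. Lip inner face at x = 32, 6 thick, top 27 mm high. Backstop's front face rises from ledge at x = 0, leaning back (to -x) 20 degrees from upright, 95 mm long, top at x = -32, 104 mm high; 6 thick.

How it is judged:
By the outcome, as a careful person would: the job done as asked, in the order asked, and still so for the second after the job is handed in, with the robot touching nothing.
It also fails if it takes over 38 s, if anything falls off the work surface, if the arm or the gripper's body presses on something with over 40 N, if the wrist force passes 120 N, or if a joint passes its speed limit or range.

### The arm

A 6-joint arm with a two-finger parallel gripper is mounted at the origin on the work surface. World frame = base frame: x ahead of the robot, y to its left, z up, the work surface at z = 0. Lengths are in m, angles in rad, forces in N, time in s.
With the tool pointing down it reaches from about 0.35 to 0.85 m from the base axis. Payload 8.1 kg.
Tool frame: the origin (TCP) lies between the finger pads; the fingertips stand 17 mm ahead of it and the grasp point (between the pads) lies 2 mm behind it (robot.tip_extent is the z of the fingertips in the tool frame, in m); z points along the fingers, y is the direction in which the jaws open and shut (so a half turn about z gives the same grasp; the last joint's range is limited). The gripper opens to 85 mm and grips with 20 to 120 N. Pads are 22 mm wide; open, the fingers measure 114 mm over their backs; the gripper's body (76 mm by 85 mm) begins 54 mm behind the grasp point. The pads swing forward as they close: fully open they stand 13 mm farther back than shut.
Start: joints at [-1.187, 0.13, 1.488, -0, 1.523, -0.085], TCP at [0.271, -0.535, 0.248] pointing down, gripper open.
Joint ranges: [-2.96, 2.96], [-0.89, 2.26], [0.02, 2.5], [-1.34, 4.48], [0, 2.73], [-2.66, 2.66]. Speed limits (rad/s): [2.39, 2.39, 2.79, 3.14, 3.14, 3.14].

### API

Orientations are given as a rotation vector (axis times angle).
In Python, from rig import robot gives the robot as it stands. The module is installed in compiled form; this text tells all that it offers.
- The arm moves only by the shell command python3 -m handwheel 'ROWS'. ROWS is JSON, a list of rows, each an object with "dr": the turn, a rotation vector about the tool's x, y, z in degrees, a list of three; "dp": the shift along the tool's x, y, z in m, a list of three; "grip": the closure, from 0 (fully open) to 1 (shut). In form: [{"dr": [ax, ay, az], "dp": [dx, dy, dz], "grip": grip}, ...]. A call has 1 to 12 rows; each row shifts and turns the commanded pose from where the row before left it, along the tool's axes as they then stand; what a row does not reach is not made up. A row lasts 1/10 s, in which the tool goes at most 50 mm and 8.59 degrees, less where a joint would pass 70% of its speed; a pose out of reach is approached as far as the arm can. A call with a gripper value outside its range is refused whole. The fingers move at their own pace and stop on an object; the grip force is fixed at half the most. Time passes only in rows, so rows that do not move let the fingers close. It gives the time, the measured TCP pose, the force and the opening at its end, in the units of the state.
- robot.sense(): the state, without advancing time (a new reading comes with each control period).
- robot.read_camera(name): name is "scene" or "top" or "wrist"; returns the picture (480x640x3 uint8, red, green, blue); there is no depth.
- robot.camera_params(name): a dict with "camera_matrix" (3x3 intrinsics, pixels), "dist" ([k1, k2, p1, p2, k3] as OpenCV has them; the pictures are not rectified), "rvec" (rotation vector, rad) and "tvec" (3), from world to camera coordinates, as OpenCV has them; the wrist camera has in their place "mount" (4x4, takes a point from camera to tool coordinates, whose origin is the TCP and whose axes are the flange's). Camera axes: x right, y down, z forward; pixel columns grow to the right and rows downward; lengths in m; the calibration is good to about 2 mm. A picture is of the moment at which its call begins: read the wrist's pose just before it. camera_params takes no time and is no camera call.
- robot.hand_in(): hands the job in, once; it reports no verdict.
The state is a dict: "time_s": time; "joint_pos": joint angles; "qd": joint speeds; "joint_efforts": joint torques, N m; "ee_pos": TCP position; "tool_rot": TCP orientation; "wrist_force": force on the tool from outside, world axes, zero at the start; "moment": the same for the moment, N m; "opening": finger opening in m.
Only numpy, scipy, OpenCV 4.12 (cv2) and the standard library are available. Lean on these libraries where they do the work, as an engineer would, in place of code of your own. Each camera call takes 0.05 s, during which the arm holds its last target.

## Working session

There is one attempt and no reset: what is moved stays moved. The work goes in short steps, Python scripts to look and compute and a shell command to move; the robot and the scene stay as the last step left them, time stands still between calls to the robot, and variables do not carry over. Pictures are saved under pics/ and viewed, and the job is handed in when it is done.

```bash
mkdir -p pics; python3 - <<'E'
from rig import robot
import cv2,json
print(robot.sense())
for n in ("scene","top","wrist"):
    im=robot.read_camera(n); cv2.imwrite(f"pics/{n}0.png",im[:,:,::-1]); print(n,robot.camera_params(n))
E
```

```text
{'time_s': 0.0, 'joint_pos': array([-1.18740820e+00,  1.31165544e-01,  1.48928879e+00,  5.38446089e-06,
        1.52299906e+00, -8.53831634e-02]), 'qd': array([ 0.00085759, -0.00053334, -0.00110912, -0.00022734,  0.00030684,
        0.00109982]), 'joint_efforts': array([ 1.74594454e-03, -5.69387591e+01, -5.00550342e+01,  1.85681802e-04,
        1.48278050e-02, -4.76329819e-05]), 'ee_pos': array([ 0.27090895, -0.53477313,  0.24723656]), 'tool_rot': array([-3.05390221e+00, -7.29192720e-01,  4.25298427e-04]), 'wrist_force': array([-0.64331318, -0.40533897, -0.57658251]), 'moment': array([-0.02251075,  0.00546047,  0.06367968]), 'opening': 0.0855750026919447}
scene {'camera_matrix': array([[534.40477668,   0.        , 321.36977619],
       [  0.        , 534.40477668, 247.11824545],
       [  0.        ,   0.        ,   1.        ]]), 'dist': array([-0.15668764,  0.        ,  0.        ,  0.        ,  0.        ]), 'rvec': array([ 1.04818519,  2.43954927, -0.98155096]), 'tvec': array([ 0.39208817, -0.25195729,  1.36297496])}
top {'camera_matrix': array([[442.24743862,   0.        , 311.2
[... 211 characters left out ...]
274881, -2.20156619,  0.03297101]), 'tvec': array([0.01860378, 0.5640209 , 0.79673803])}
wrist {'camera_matrix': array([[374.62428801,   0.        , 321.90165584],
       [  0.        , 374.62428801, 241.98770251],
       [  0.        ,   0.        ,   1.        ]]), 'dist': array([-0.01635079,  0.        ,  0.        ,  0.        ,  0.        ]), 'mount': array([[ 3.05816133e-04, -9.58209726e-01, -2.86066474e-01,
         7.17016213e-02],
       [ 9.99999905e-01,  3.81654099e-04, -2.09351920e-04,
        -3.75272599e-04],
       [ 3.09781489e-04, -2.86066383e-01,  9.58209752e-01,
        -1.26019242e-01],
       [ 0.00000000e+00,  0.00000000e+00,  0.00000000e+00,
         1.00000000e+00]])}
```

View pics/scene0.png

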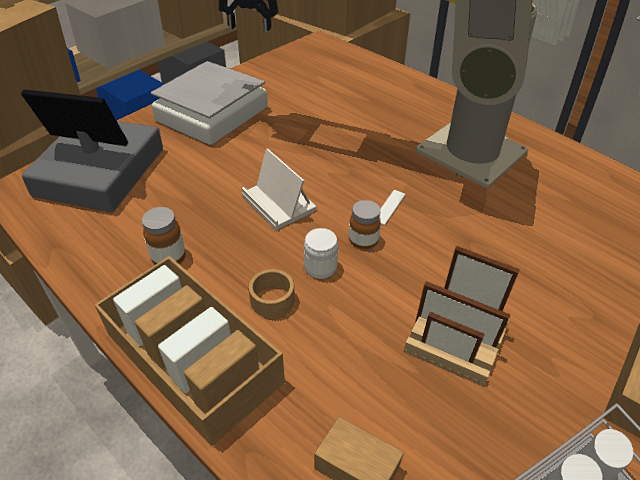

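View pics/top0.png

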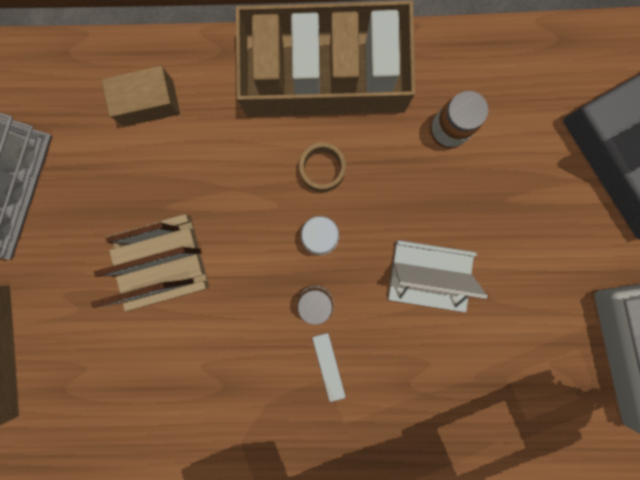

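View pics/wrist0.png

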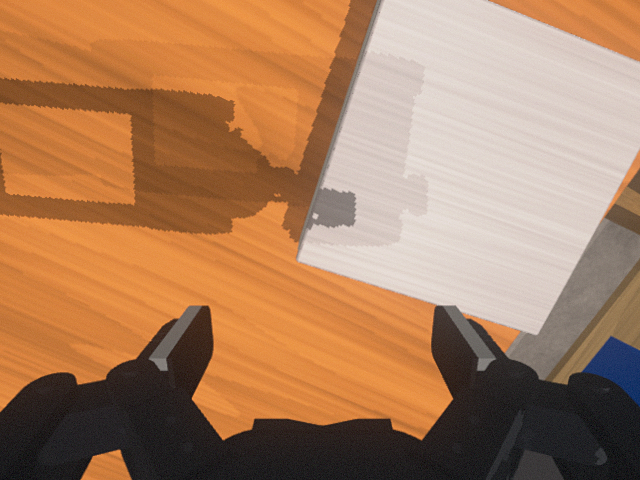

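```bash
python3 - <<'E'
import cv2
t=cv2.imread('pics/top0.png'); s=cv2.imread('pics/scene0.png')
cv2.imwrite('pics/c1.png',cv2.resize(t[200:320,80:220],None,fx=5,fy=5,interpolation=cv2.INTER_CUBIC))
cv2.imwrite('pics/c2.png',cv2.resize(t[225:325,375:500],None,fx=6,fy=6,interpolation=cv2.INTER_CUBIC))
cv2.imwrite('pics/c3.png',cv2.resize(s[235:390,395:525],None,fx=3.8,fy=3.8,interpolation=cv2.INTER_CUBIC))
cv2.imwrite('pics/c4.png',cv2.resize(s[140:235,235:325],None,fx=6,fy=6,interpolation=cv2.INTER_CUBIC))
E
```

```text
(no output)
```

View pics/c1.png

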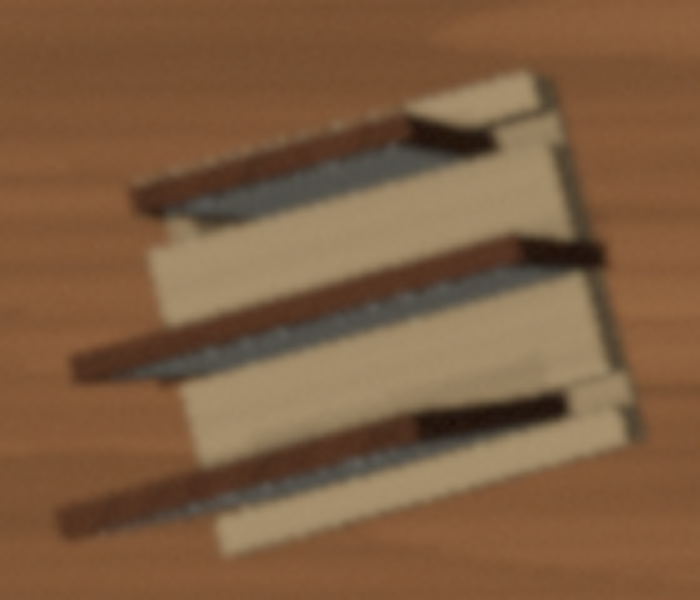

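View pics/c2.png

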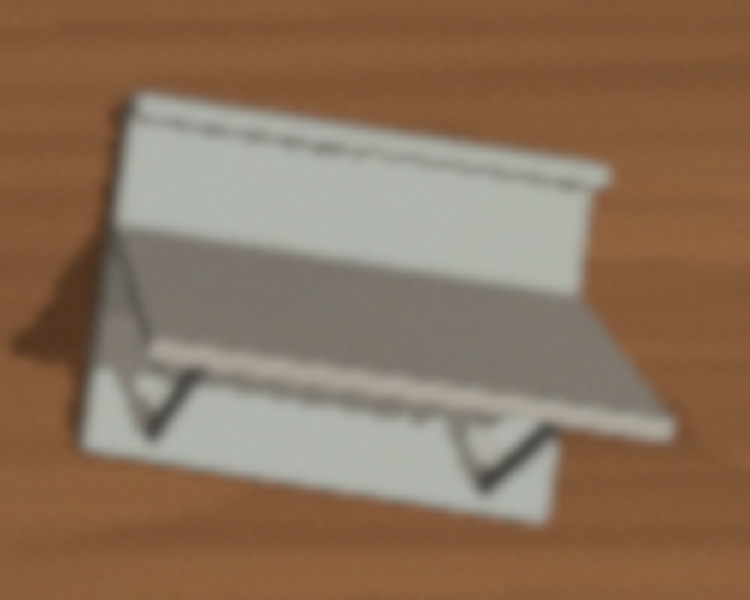

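View pics/c3.png

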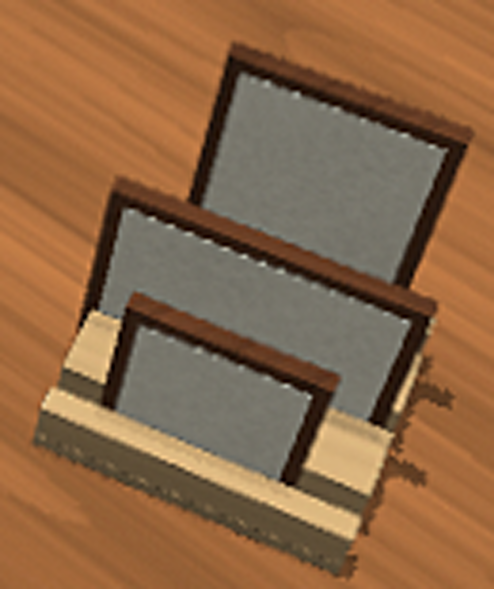

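View pics/c4.png

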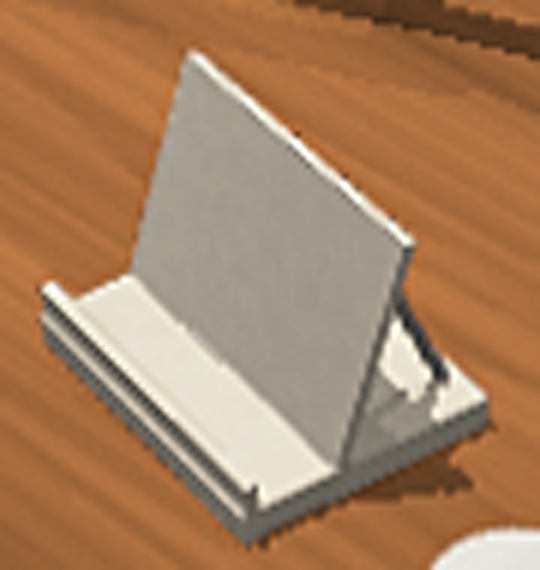

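```bash
cat > h.py <<'E'
import cv2,numpy as np
from scipy.optimize import least_squares
from rig import robot
P={n:robot.camera_params(n) for n in("scene","top")}
def proj(n,w):
    p=P[n]; return cv2.projectPoints(np.asarray(w,float).reshape(-1,1,3),p['rvec'],p['tvec'],p['camera_matrix'],p['dist'])[0].reshape(-1,2)
def px(c,f,o): return (np.array(c,float)+.5)/f-.5+np.array(o)
def w(q,pts):
    c,s=np.cos(q[2]),np.sin(q[2]); pts=np.asarray(pts,float)
    return np.c_[q[0]+c*pts[:,0]-s*pts[:,1],q[1]+s*pts[:,0]+c*pts[:,1],pts[:,2]]
def fit(obs,x0):
    f=lambda q:np.concatenate([(proj(n,w(q,p))-u).ravel() for n,p,u in obs])
    r=least_squares(f,x0); return r.x,r.fun.reshape(-1,2)
E
python3 - <<'E'
from h import *
np.set_printoptions(precision=4,suppress=True)
T=.168
tb=[[.005,.055,T],[-.005,.055,T],[.005,-.055,T],[-.005,-.055,T]]
top=("top",tb,px([(57,510),(65,540),(415,413),(420,438)],5,(80,200)))
sc=("scene",[[-.005,-.055,T],[-.005,.055,T],[.005,.055,T]],px([(232,42),(472,130),(465,147)],3.8,(395,235)))
for o in([top],[sc],[top,sc]):
    q,r=fit(o,[.55,.3,.2]); print('board',q[:2],np.degrees(q[2]),r.tolist())
m=1e-3
st=[(-70,70,15),(-70,-70,15),(0,70,15),(0,-70,15),(38,70,27),(38,-70,27),(-32,70,104),(-32,-70,104)]
top=("top",np.array(st)*m,px([(80,450),(547,523),(118,230),(580,298),(133,93),(612,165),(152,342),(672,420)],6,(375,225)))
sc=("scene",np.array([(-32,-70,104),(-32,70,104),(0,-70,15),(0,70,15)])*m,px([(190,55),(405,245),(132,275),(340,470)],6,(235,140)))
for o in([top],[sc],[top,sc]):
    q,r=fit(o,[.55,-.2,0]); print('stand',q[:2],np.degrees(q[2]),np.round(r,1).tolist())
E
```

```text
board [0.4771 0.2796] 14.532501822273067 [[-0.2928355172123247, -0.20202203175216482], [-0.2909798027593524, 0.3402490656931718], [-0.03712424266427661, -0.8252538784869898], [0.6254265693324044, 0.6775754117222732]]
board [0.4812 0.2812] 14.7635871195759 [[-0.2920683822713386, -0.18730561617985586], [-0.045590360630512805, 0.28300871053374976], [0.33575392964257844, -0.13637937157784563]]
board [0.478 0.28 ] 14.291987571195953 [[-0.5851849576360735, -0.9542577965891041], [-0.6109849699803362, -0.4058181899399642], [-0.25942600015517314, -1.2730134208228492], [0.3756639327181972, 0.23650776472106827], [0.2683609300605099, -1.6707226985239174], [0.21283938115834644, -0.9505036237298441], [0.5521782226346659, -1.4066776376673147]]
stand [ 0.5069 -0.2096] -9.582070936581319 [[0.3, 0.4], [0.1, 0.4], [-0.7, -1.1], [-0.3, -0.8], [0.9, 0.8], [-0.6, 0.4], [-0.2, -0.2], [0.5, 0.2]]
stand [ 0.5092 -0.2075] -9.924232810980165 [[-0.2, -0.2], [0.5, 0.0], [-0.0, -0.3], [-0.3, 0.4]]
stand [ 0.5072 -0.2094] -9.645511650870478 [[0.1, 0.2], [-0.0, 0.2], [-0.8, -1.3], [-0.4, -0.9], [0.8, 0.6], [-0.7, 0.3], [-0.4, -0.5], [0.3, 0.0], [-0.3, -0.9], [0.6, -0.9], [-0.1, -1.0], [-0.1, -0.5]]
```

```bash
R='{"dr":[0,0,-7.77],"dp":[0,0,-0.006],"grip":0}'
python3 -m handwheel '[{"dr":[0,0,-7.77],"dp":[0,0,-0.006],"grip":0},{"dr":[0,0,-7.77],"dp":[0,0,-0.006],"grip":0},{"dr":[0,0,-7.77],"dp":[0,0,-0.006],"grip":0},{"dr":[0,0,-7.77],"dp":[0,0,-0.006],"grip":0},{"dr":[0,0,-7.77],"dp":[0,0,-0.006],"grip":0},{"dr":[0,0,-7.77],"dp":[0,0,-0.006],"grip":0},{"dr":[0,0,-7.77],"dp":[0,0,-0.006],"grip":0},{"dr":[0,0,-7.77],"dp":[0,0,-0.006],"grip":0},{"dr":[0,0,-7.77],"dp":[0,0,-0.006],"grip":0},{"dr":[0,0,-7.77],"dp":[0,0,-0.006],"grip":0}]'
python3 -m handwheel '[{"dr":[0,0,0],"dp":[0.041,0.0224,0],"grip":0},{"dr":[0,0,0],"dp":[0.041,0.0224,0],"grip":0},{"dr":[0,0,0],"dp":[0.041,0.0224,0],"grip":0},{"dr":[0,0,0],"dp":[0.041,0.0224,0],"grip":0},{"dr":[0,0,0],"dp":[0.041,0.0224,0],"grip":0},{"dr":[0,0,0],"dp":[0.041,0.0224,0],"grip":0},{"dr":[0,0,0],"dp":[0.041,0.0224,0],"grip":0},{"dr":[0,0,0],"dp":[0.041,0.0224,0],"grip":0},{"dr":[0,0,0],"dp":[0.041,0.0224,0],"grip":0}]'
```

```text
time_s: 1.15
ee_pos: [0.271, -0.5351, 0.3081]
tool_rot: [-1.915, -2.49, -0.001]
wrist_force: [0.1, -0.1, 0.5]
opening: 0.0854
time_s: 2.05
ee_pos: [0.3734, -0.1257, 0.3082]
tool_rot: [1.922, 2.484, 0.0]
wrist_force: [1.6, 0.2, -0.7]
opening: 0.0854
```

```bash

python3 -m handwheel '[{"dr":[0,0,0],"dp":[0.041,0.0224,0],"grip":0},{"dr":[0,0,0],"dp":[0.041,0.0224,0],"grip":0},{"dr":[0,0,0],"dp":[0.041,0.0224,0],"grip":0},{"dr":[0,0,0],"dp":[0.041,0.0224,0],"grip":0},{"dr":[0,0,0],"dp":[0.041,0.0224,0],"grip":0},{"dr":[0,0,0],"dp":[0.041,0.0224,0],"grip":0},{"dr":[0,0,0],"dp":[0.041,0.0224,0],"grip":0},{"dr":[0,0,0],"dp":[0.041,0.0224,0],"grip":0},{"dr":[0,0,0],"dp":[0.041,0.0224,0],"grip":0},{"dr":[0,0,0],"dp":[0,0,0],"grip":0},{"dr":[0,0,0],"dp":[0,0,0],"grip":0}]'
cat >> h.py <<'E'
from scipy.spatial.transform import Rotation as Ro
def wristcam():
    s=robot.sense(); im=robot.read_camera("wrist"); p=robot.camera_params("wrist")
    Tt=np.eye(4); Tt[:3,:3]=Ro.from_rotvec(s['tool_rot']).as_matrix(); Tt[:3,3]=s['ee_pos']
    C=np.linalg.inv(Tt@p['mount'])
    P['wrist']=dict(p,rvec=cv2.Rodrigues(C[:3,:3])[0],tvec=C[:3,3]); return s,im
E
python3 - <<'E'
from h import *
import pickle
s,im=wristcam(); print(s['ee_pos'],s['tool_rot'],s['joint_pos'])
pickle.dump(P['wrist'],open('w1.pkl','wb')); cv2.imwrite('pics/w1.png',im[:,:,::-1])
E
```

```text
time_s: 3.15
ee_pos: [0.4754, 0.2811, 0.3072]
tool_rot: [-1.919, -2.486, 0.003]
wrist_force: [-0.1, 0.4, -0.5]
opening: 0.0853
[0.47539148 0.28109806 0.30718174] [-1.9188755  -2.48649923  0.00335351] [ 4.41337678e-01 -1.40701190e-02  1.53184052e+00 -2.86833830e-04
  1.62607381e+00  1.85038185e-01]
```

View pics/w1.png

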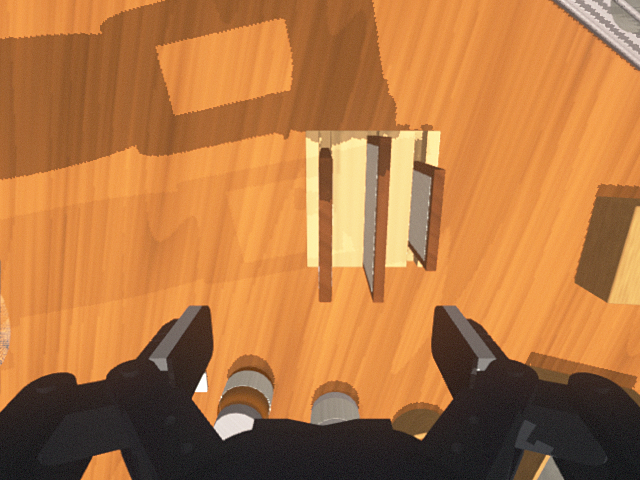

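```bash
python3 - <<'E'
import cv2
t=cv2.imread('pics/w1.png')
cv2.imwrite('pics/c5.png',cv2.resize(t[125:310,295:395],None,fx=3.2,fy=3.2,interpolation=cv2.INTER_CUBIC))
E
```

```text
(no output)
```

View pics/c5.png

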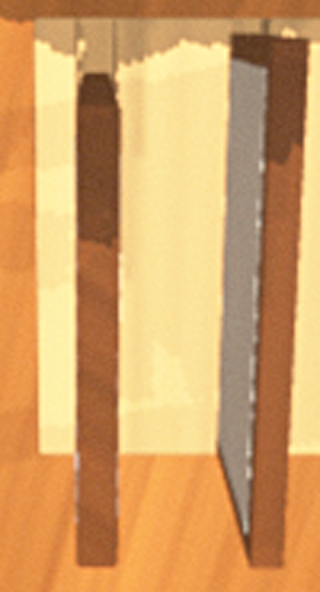

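```bash
python3 - <<'E'
from h import *
import pickle
P['wrist']=pickle.load(open('w1.pkl','rb'))
T=.168
tb=[[-.005,.055,T],[.005,.055,T],[-.005,-.055,T],[.005,-.055,T]]
q,r=fit([("wrist",tb,px([(77,105),(119,105),(77,565),(117,565)],3.2,(295,125)))],[.478,.28,.25])
print(q,np.degrees(q[2]),r.round(1).tolist())
s=robot.sense();R=Ro.from_rotvec(s['tool_rot']).as_matrix()
print(R.T@(np.array([q[0],q[1],.150])-s['ee_pos']), np.degrees(np.arctan2(R[1,1],R[0,1])))
E
```

```text
[0.47620053 0.28154667 0.25695744] 14.722576970488902 [[-0.7, -0.5], [0.7, -0.5], [-0.2, 0.7], [0.2, 0.7]]
[0.00126883 0.0011852  0.15770907] 14.603219603403877
```

```bash

python3 -m handwheel '[{"dr":[0,0,0],"dp":[0.001,0.001,0.03],"grip":0},{"dr":[0,0,0],"dp":[0,0,0.035],"grip":0},{"dr":[0,0,0],"dp":[0,0,0.035],"grip":0.3},{"dr":[0,0,0],"dp":[0,0,0.03],"grip":0.3},{"dr":[0,0,0],"dp":[0,0,0.02],"grip":0.3},{"dr":[0,0,0],"dp":[0,0,0.006],"grip":0.3},{"dr":[0,0,0],"dp":[0,0,0],"grip":0.3},{"dr":[0,0,0],"dp":[0,0,0],"grip":0.3}]'
python3 - <<'E'
from h import *
s,im=wristcam(); print(s['ee_pos'],s['wrist_force'])
cv2.imwrite('pics/w2.png',im[:,:,::-1])
E
```

```text
time_s: 4.0
ee_pos: [0.4775, 0.2814, 0.1541]
tool_rot: [1.922, 2.483, 0.003]
wrist_force: [0.0, 0.2, 0.3]
opening: 0.06
[0.47749274 0.28138115 0.15412175] [0.03621201 0.2227836  0.3187584 ]
```

View pics/w2.png

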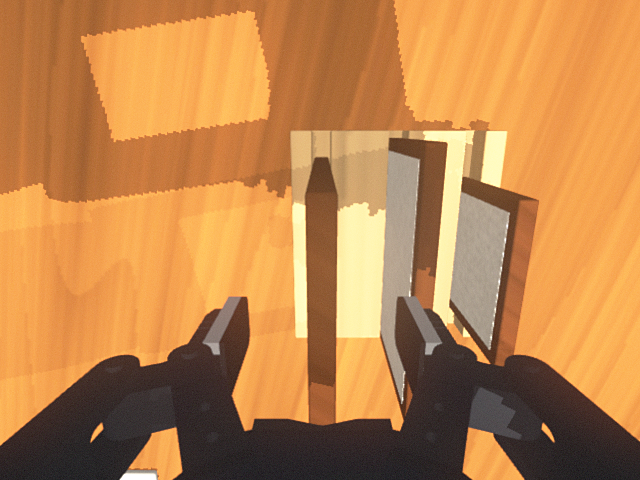

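```bash

python3 -m handwheel '[{"dr":[0,0,0],"dp":[0,0,0.003],"grip":0.5},{"dr":[0,0,0],"dp":[0,0,0],"grip":1},{"dr":[0,0,0],"dp":[0,0,0],"grip":1},{"dr":[0,0,0],"dp":[0,0,0],"grip":1},{"dr":[0,0,0],"dp":[0,0,0],"grip":1},{"dr":[0,0,0],"dp":[0,0,0],"grip":1},{"dr":[0,0,0],"dp":[0,0,0],"grip":1},{"dr":[0,0,0],"dp":[0,0,0],"grip":1}]'
```

```text
time_s: 4.85
ee_pos: [0.4768, 0.2818, 0.1497]
tool_rot: [1.922, 2.485, 0.001]
wrist_force: [-0.4, 0.5, 3.6]
opening: 0.0095
```

```bash

python3 -m handwheel '[{"dr":[0,0,0],"dp":[0,0,-0.005],"grip":1},{"dr":[0,0,0],"dp":[0,0,-0.01],"grip":1},{"dr":[0,0,0],"dp":[0,0,-0.01],"grip":1},{"dr":[0,0,0],"dp":[0,0,-0.015],"grip":1},{"dr":[0,0,0],"dp":[0,0,-0.02],"grip":1},{"dr":[0,0,0],"dp":[0,0,-0.02],"grip":1},{"dr":[0,0,0],"dp":[0,0,-0.025],"grip":1},{"dr":[0,0,0],"dp":[0,0,-0.025],"grip":1},{"dr":[0,0,0],"dp":[0,0,-0.02],"grip":1},{"dr":[0,0,0],"dp":[0,0,0],"grip":1},{"dr":[0,0,0],"dp":[0,0,0],"grip":1}]'
python3 - <<'E'
from h import *
print(robot.sense()['wrist_force'],robot.sense()['moment'])
for n in("scene","wrist"):
    cv2.imwrite(f'pics/{n}3.png',robot.read_camera(n)[:,:,::-1])
E
```

```text
time_s: 5.95
ee_pos: [0.4767, 0.2817, 0.2998]
tool_rot: [1.922, 2.485, 0.002]
wrist_force: [0.8, 0.0, -2.0]
opening: 0.0094
[ 0.84431009  0.01221527 -1.99646413] [ 0.03024723 -0.03658472  0.06247198]
```

View pics/scene3.png

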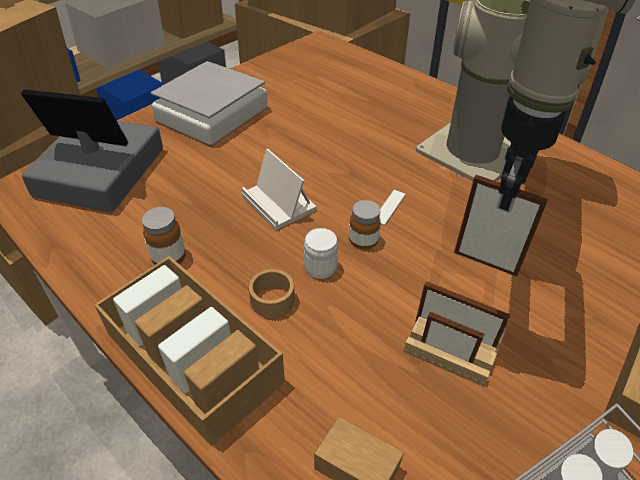

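View pics/wrist3.png

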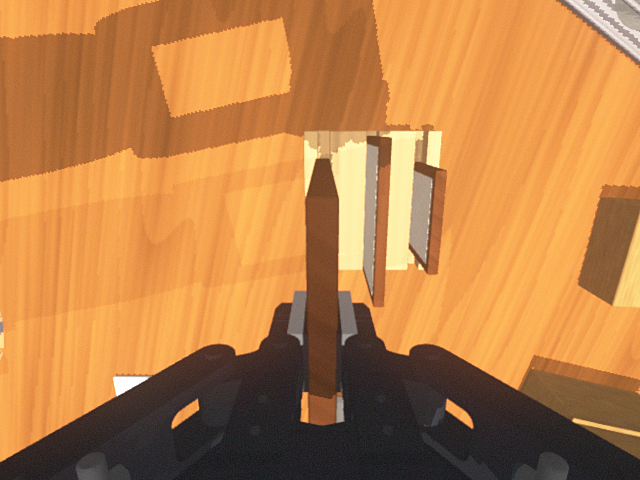

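```bash

python3 -m handwheel '[{"dr":[0,0,4],"dp":[0,0,0],"grip":1},{"dr":[0,0,8],"dp":[0,0,0],"grip":1},{"dr":[0,0,8],"dp":[0,0,0],"grip":1},{"dr":[0,0,4.3],"dp":[0,0,0],"grip":1}]'
python3 -m handwheel '[{"dr":[0,0,0],"dp":[-0.02,0.003,0],"grip":1},{"dr":[0,0,0],"dp":[-0.04,0.0062,0],"grip":1},{"dr":[0,0,0],"dp":[-0.046,0.0072,0],"grip":1},{"dr":[0,0,0],"dp":[-0.046,0.0072,0],"grip":1},{"dr":[0,0,0],"dp":[-0.046,0.0072,0],"grip":1},{"dr":[0,0,0],"dp":[-0.046,0.0072,0],"grip":1},{"dr":[0,0,0],"dp":[-0.046,0.0072,0],"grip":1},{"dr":[0,0,0],"dp":[-0.046,0.0072,0],"grip":1},{"dr":[0,0,0],"dp":[-0.046,0.0072,0],"grip":1},{"dr":[0,0,0],"dp":[-0.044,0.0072,0],"grip":1},{"dr":[0,0,0],"dp":[-0.032,0.005,0],"grip":1},{"dr":[0,0,0],"dp":[-0.02,0.003,0],"grip":1}]'
python3 -m handwheel '[{"dr":[-3,0,0],"dp":[0,0,0],"grip":1},{"dr":[-5,0,0],"dp":[0,0,0],"grip":1},{"dr":[-5,0,0],"dp":[0,0,0],"grip":1},{"dr":[-5,0,0],"dp":[0,0,0],"grip":1},{"dr":[-2,0,0],"dp":[0,0,0],"grip":1},{"dr":[0,0,0],"dp":[0,0,0],"grip":1},{"dr":[0,0,0],"dp":[0,0,0],"grip":1}]'
python3 - <<'E'
from h import *
np.set_printoptions(precision=4,suppress=True)
s=robot.sense();print(s['wrist_force'],s['ee_pos']);print(Ro.from_rotvec(s['tool_rot']).as_matrix())
for n in("scene","top","wrist"):
    cv2.imwrite(f'pics/{n}4.png',robot.read_camera(n)[:,:,::-1])
E
```

```text
time_s: 6.45
ee_pos: [0.4758, 0.2813, 0.2974]
tool_rot: [-2.407, -2.018, 0.005]
wrist_force: [0.7, 0.1, -1.4]
opening: 0.0093
time_s: 7.65
ee_pos: [0.4682, -0.2044, 0.2973]
tool_rot: [-2.402, -2.02, 0.002]
wrist_force: [1.0, 0.4, -1.3]
opening: 0.0094
time_s: 8.35
ee_pos: [0.4688, -0.202, 0.2983]
tool_rot: [2.187, 1.842, 0.323]
wrist_force: [-0.1, 0.1, -2.1]
opening: 0.0095
[-0.0609  0.1428 -2.1024] [ 0.4688 -0.202   0.2983]
[[ 0.1696  0.9269  0.3349]
 [ 0.9855 -0.1597 -0.0571]
 [ 0.0006  0.3397 -0.9405]]
```

View pics/scene4.png

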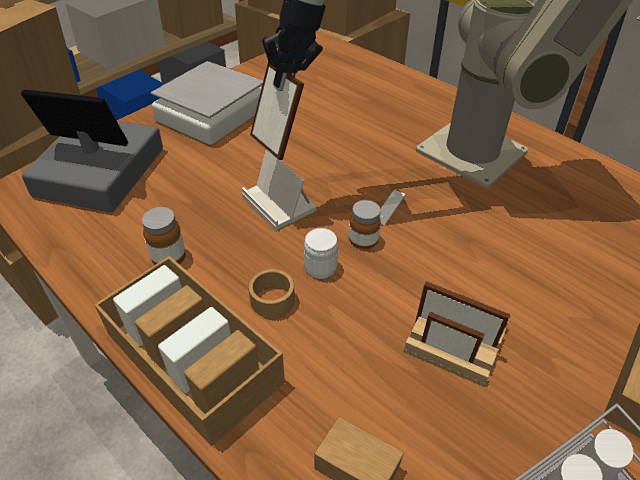

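View pics/wrist4.png

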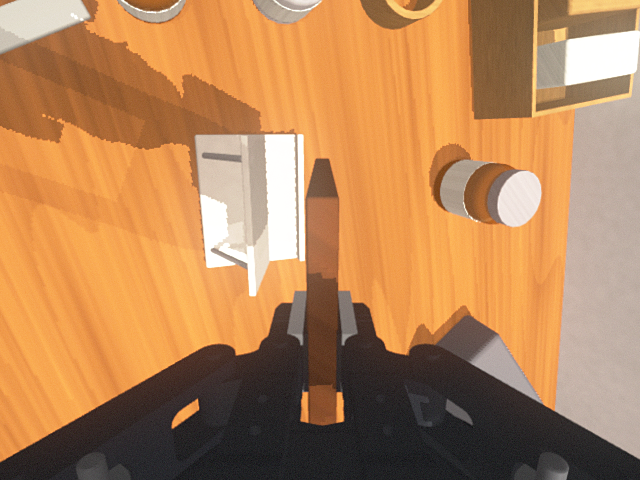

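View pics/top4.png

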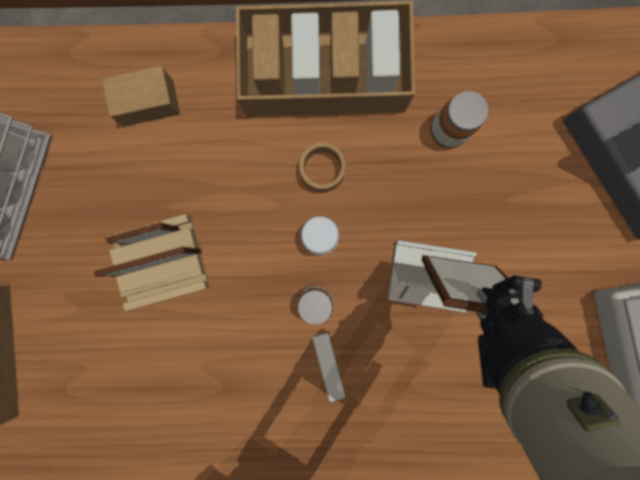

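```bash
python3 - <<'E'
import cv2
t=cv2.imread('pics/wrist4.png')
cv2.imwrite('pics/c6.png',cv2.resize(t[125:300,185:345],None,fx=3.4,fy=3.4,interpolation=cv2.INTER_CUBIC))
E
```

```text
(no output)
```

View pics/c6.png

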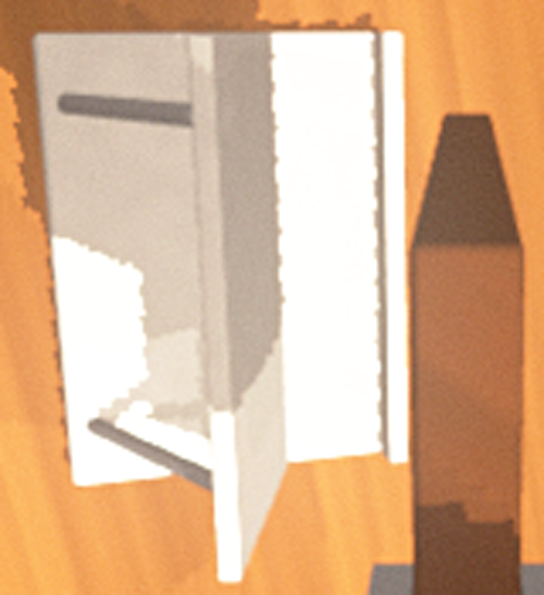

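```bash
python3 - <<'E'
from h import *
np.set_printoptions(precision=4,suppress=True)
s=robot.sense(); p=robot.camera_params("wrist")
Tt=np.eye(4); Tt[:3,:3]=Ro.from_rotvec(s['tool_rot']).as_matrix(); Tt[:3,3]=s['ee_pos']; print(s['ee_pos'])
C=np.linalg.inv(Tt@p['mount']); P['wrist']=dict(p,rvec=cv2.Rodrigues(C[:3,:3])[0],tvec=C[:3,3])
st=np.array([(-70,70,15),(-70,-70,15),(-32,70,104),(-32,-70,104),(0,70,15),(0,-70,15),(38,70,27),(38,-70,27)])*1e-3
q,r=fit([("wrist",st,px([(35,35),(72,486),(211,36),(242,580),(271,33),(287,462),(404,32),(408,462)],3.4,(185,125)))],[.508,-.209,-.16])
print(q,np.degrees(q[2]),r.round(1).tolist())
# board bottom in tool frame; where is it in stand frame
tr=Tt
b=np.array([[x,y,.142] for x,y in((0,0),(0,-.005),(0.055,-.005),(-.055,-.005))])
def tostand(q,w):
    c,sn=np.cos(q[2]),np.sin(q[2]); d=w-np.array([q[0],q[1],0]); return np.c_[c*d[:,0]+sn*d[:,1],-sn*d[:,0]+c*d[:,1],d[:,2]]
for qq in (q,np.array([.508,-.2087,np.radians(-9.7)])): print(tostand(qq,b@Tt[:3,:3].T+Tt[:3,3]))
E
```

```text
[ 0.4696 -0.2021  0.2989]
[ 0.5068 -0.2096 -0.1723] -9.873923853701989 [[-0.7, -0.6], [0.4, 0.3], [0.8, -0.1], [-0.1, 0.3], [0.2, -0.2], [0.4, 0.3], [-0.7, 0.2], [-0.4, -0.1]]
[[ 0.0104  0.0012  0.1654]
 [ 0.0057  0.0012  0.1637]
 [ 0.0056  0.0562  0.1637]
 [ 0.0059 -0.0538  0.1637]]
[[ 0.0094  0.0001  0.1654]
 [ 0.0047  0.0001  0.1637]
 [ 0.0047  0.0551  0.1637]
 [ 0.0046 -0.0549  0.1637]]
```

```bash

python3 -m handwheel '[{"dr":[0,0,0],"dp":[-0.0006,-0.0034,0.0094],"grip":1},{"dr":[0,0,0],"dp":[0,-0.0068,0.0188],"grip":1},{"dr":[0,0,0],"dp":[0,-0.0068,0.0188],"grip":1},{"dr":[0,0,0],"dp":[0,-0.0068,0.0188],"grip":1},{"dr":[0,0,0],"dp":[0,-0.0068,0.0188],"grip":1},{"dr":[0,0,0],"dp":[0,-0.0068,0.0188],"grip":1},{"dr":[0,0,0],"dp":[0,-0.0044,0.0122],"grip":1},{"dr":[0,0,0],"dp":[0,-0.0034,0.0066],"grip":1},{"dr":[0,0,0],"dp":[0,0,0],"grip":1},{"dr":[0,0,0],"dp":[0,0,0],"grip":1}]'
python3 - <<'E'
from h import *
np.set_printoptions(precision=4,suppress=True)
s=robot.sense();print(s['wrist_force'],s['moment'],s['ee_pos']);R=Ro.from_rotvec(s['tool_rot']).as_matrix()
b=np.array([0,-.005,.142]); w=R@b+s['ee_pos']; q=(.5073,-.2092,np.radians(-9.8)); c,sn=np.cos(q[2]),np.sin(q[2]); d=w-np.array([q[0],q[1],0]); print(c*d[0]+sn*d[1],-sn*d[0]+c*d[1],d[2])
a=robot.read_camera('scene');cv2.imwrite('pics/s5.png',cv2.resize(a[100:240,220:340],None,fx=4.2,fy=4.2,interpolation=cv2.INTER_CUBIC)[:,:,::-1])
cv2.imwrite('pics/w5.png',robot.read_camera('wrist')[:,:,::-1])
E
```

```text
time_s: 9.5
ee_pos: [0.469, -0.2029, 0.1698]
tool_rot: [2.184, 1.841, 0.325]
wrist_force: [-0.3, -0.1, -2.0]
opening: 0.0094
[-0.339  -0.1142 -1.9528] [ 0.0477  0.2356 -0.0001] [ 0.469  -0.2029  0.1698]
0.005192657549127248 -0.0002680819544566051 0.034644787278587164
```

View pics/s5.png

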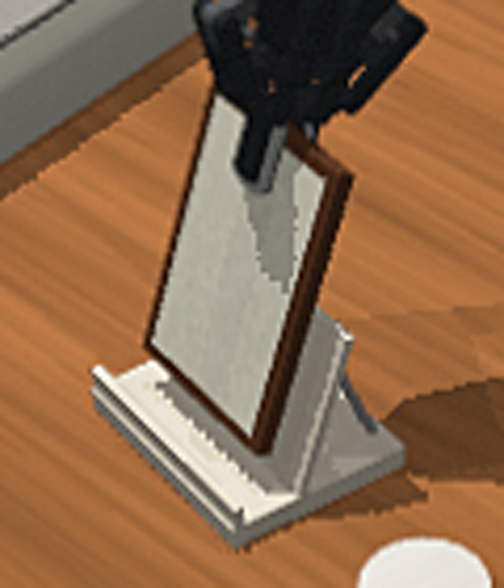

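View pics/w5.png

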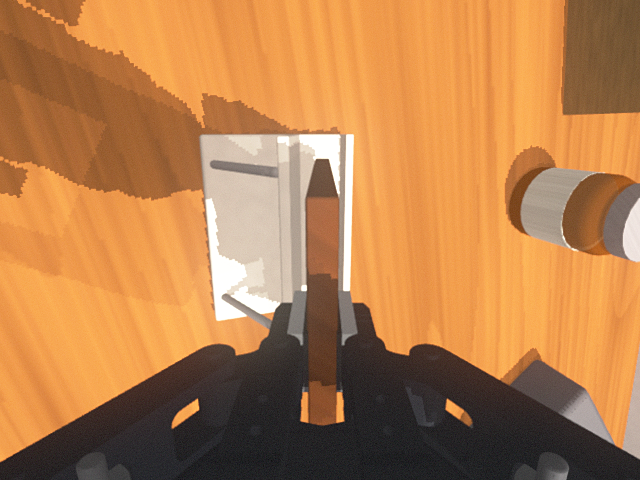

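```bash

python3 -m handwheel '[{"dr":[0,0,0],"dp":[0,-0.0027,0.0075],"grip":1},{"dr":[0,0,0],"dp":[0,-0.0027,0.0075],"grip":1},{"dr":[0,0,0],"dp":[0,0,0],"grip":1},{"dr":[0,0,0],"dp":[0,0,0],"grip":1}]'
python3 -m handwheel '[{"dr":[0,0,0],"dp":[0,-0.0003,0.001],"grip":1},{"dr":[0,0,0],"dp":[0,0,0],"grip":1}]'
python3 -m handwheel '[{"dr":[0,0,0],"dp":[0,-0.0003,0.001],"grip":1},{"dr":[0,0,0],"dp":[0,0,0],"grip":1}]'
```

```text
time_s: 10.0
ee_pos: [0.4683, -0.2024, 0.1524]
tool_rot: [2.185, 1.842, 0.324]
wrist_force: [0.5, 0.6, -1.3]
opening: 0.0091
time_s: 10.2
ee_pos: [0.4688, -0.2027, 0.1521]
tool_rot: [2.184, 1.841, 0.325]
wrist_force: [0.1, 0.2, -1.5]
opening: 0.0092
time_s: 10.4
ee_pos: [0.4688, -0.2026, 0.151]
tool_rot: [2.184, 1.841, 0.325]
wrist_force: [-0.5, -0.4, -3.0]
opening: 0.0091
```

```bash

python3 -m handwheel '[{"dr":[0,0,0],"dp":[0,-0.0003,0.001],"grip":1},{"dr":[0,0,0],"dp":[0,0,0],"grip":1}]'
python3 -m handwheel '[{"dr":[0,0,0],"dp":[0,-0.0003,0.001],"grip":1},{"dr":[0,0,0],"dp":[0,0,0],"grip":1}]'
```

```text
time_s: 10.6
ee_pos: [0.4688, -0.2026, 0.1498]
tool_rot: [2.184, 1.841, 0.325]
wrist_force: [0.4, 0.0, -2.0]
opening: 0.0093
time_s: 10.8
ee_pos: [0.4694, -0.203, 0.1496]
tool_rot: [2.183, 1.84, 0.325]
wrist_force: [-0.6, -0.4, 2.5]
opening: 0.0093
```

```bash

python3 -m handwheel '[{"dr":[0,0,0],"dp":[0,-0.001,-0.0005],"grip":1},{"dr":[0,0,0],"dp":[0,-0.0009,-0.0003],"grip":1},{"dr":[0,0,0],"dp":[0,0,0],"grip":1}]'
python3 -m handwheel '[{"dr":[0,0,0],"dp":[0,-0.0009,-0.0003],"grip":1},{"dr":[0,0,0],"dp":[0,0,0],"grip":1}]'
python3 - <<'E'
from h import *
s=robot.sense();print(s['wrist_force'],s['moment'],s['ee_pos'])
a=robot.read_camera('scene');cv2.imwrite('pics/s6.png',cv2.resize(a[110:240,220:340],None,fx=4.5,fy=4.5,interpolation=cv2.INTER_CUBIC)[:,:,::-1])
E
```

```text
time_s: 11.1
ee_pos: [0.4672, -0.2025, 0.1495]
tool_rot: [2.183, 1.841, 0.325]
wrist_force: [0.9, -0.3, 0.6]
opening: 0.0092
time_s: 11.3
ee_pos: [0.4663, -0.2024, 0.1494]
tool_rot: [2.184, 1.841, 0.325]
wrist_force: [0.9, -0.7, 2.4]
opening: 0.0092
[ 0.90477402 -0.65673081  2.35830407] [-0.07947711 -0.52832112 -0.02808582] [ 0.46626568 -0.20235563  0.14944059]
```

View pics/s6.png

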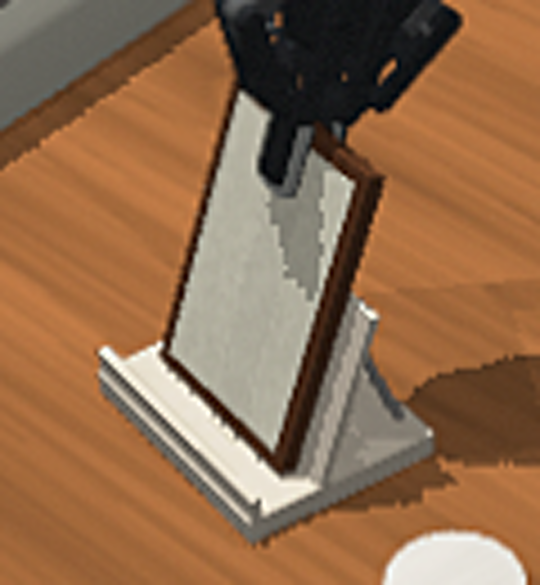

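```bash

python3 -m handwheel '[{"dr":[0,0,0],"dp":[0,-0.0009,-0.0004],"grip":1},{"dr":[0,0,0],"dp":[0,0,0],"grip":1}]'
python3 -m handwheel '[{"dr":[0,0,0],"dp":[0,-0.0009,-0.0003],"grip":1},{"dr":[0,0,0],"dp":[0,0,0],"grip":1}]'
python3 -m handwheel '[{"dr":[0,0,0],"dp":[0,-0.0009,-0.0003],"grip":1},{"dr":[0,0,0],"dp":[0,0,0],"grip":1}]'
```

```text
time_s: 11.55
ee_pos: [0.4652, -0.2021, 0.1494]
tool_rot: [2.184, 1.841, 0.325]
wrist_force: [2.3, -1.2, 3.2]
opening: 0.0094
time_s: 11.75
ee_pos: [0.4644, -0.202, 0.1494]
tool_rot: [2.184, 1.84, 0.325]
wrist_force: [4.0, -0.9, 3.3]
opening: 0.0095
time_s: 11.95
ee_pos: [0.4641, -0.2019, 0.1496]
tool_rot: [2.183, 1.839, 0.327]
wrist_force: [10.1, -2.6, -2.3]
opening: 0.0095
```

```bash

python3 -m handwheel '[{"dr":[0,0,0],"dp":[0,0.0005,0.0005],"grip":1},{"dr":[0,0,0],"dp":[0,0,0],"grip":1},{"dr":[0,0,0],"dp":[0,0,0],"grip":1}]'
```

```text
time_s: 12.25
ee_pos: [0.4644, -0.202, 0.1494]
tool_rot: [2.183, 1.84, 0.326]
wrist_force: [5.9, -0.5, 3.0]
opening: 0.0091
```

```bash

python3 -m handwheel '[{"dr":[0,0,0],"dp":[0,0,0],"grip":0.88},{"dr":[0,0,0],"dp":[0,0,0],"grip":0.85},{"dr":[0,0,0],"dp":[0,0,0],"grip":0.82},{"dr":[0,0,0],"dp":[0,0,0],"grip":0.75},{"dr":[0,0,0],"dp":[0,0,0],"grip":0.7},{"dr":[0,0,0],"dp":[0,0,0],"grip":0.65},{"dr":[0,0,0],"dp":[0,0,0],"grip":0.6},{"dr":[0,0,0],"dp":[0,0,0],"grip":0.6},{"dr":[0,0,0],"dp":[0,0,0],"grip":0.6}]'
python3 - <<'E'
from h import *
a=robot.read_camera('scene');cv2.imwrite('pics/s7.png',cv2.resize(a[110:240,220:340],None,fx=4.5,fy=4.5,interpolation=cv2.INTER_CUBIC)[:,:,::-1])
cv2.imwrite('pics/w7.png',robot.read_camera('wrist')[:,:,::-1])
E
```

```text
time_s: 13.15
ee_pos: [0.4637, -0.2018, 0.1487]
tool_rot: [2.184, 1.841, 0.325]
wrist_force: [0.0, 1.0, 0.2]
opening: 0.0341
```

View pics/s7.png

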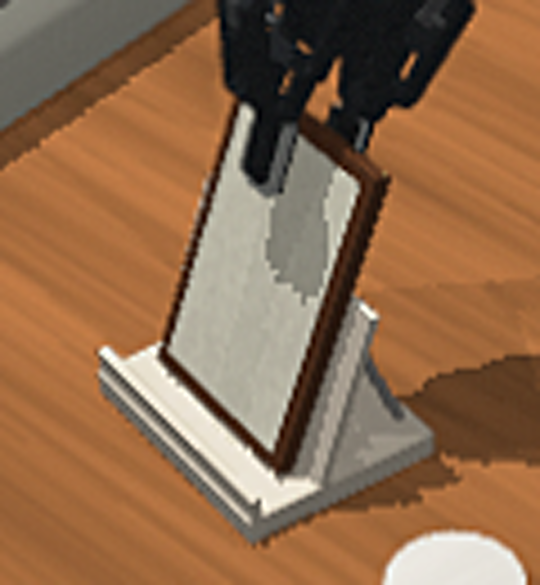

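View pics/w7.png

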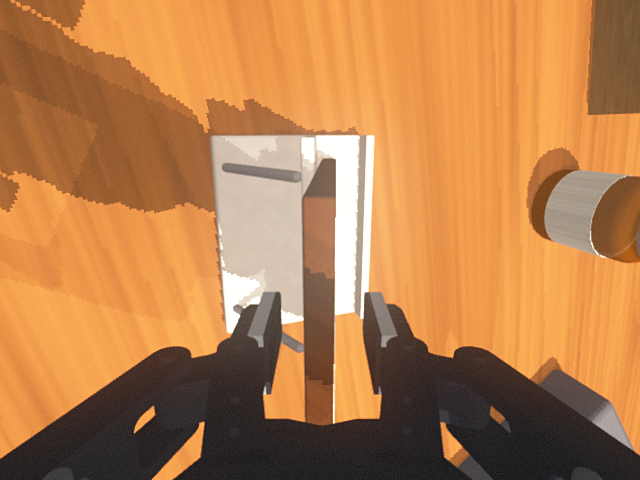

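```bash

python3 -m handwheel '[{"dr":[0,0,0],"dp":[0,0,-0.005],"grip":0.6},{"dr":[0,0,0],"dp":[0,0,-0.01],"grip":0.6},{"dr":[0,0,0],"dp":[0,0,-0.01],"grip":0.6},{"dr":[0,0,0],"dp":[0,0,-0.015],"grip":0.6},{"dr":[0,0,0],"dp":[0,0,-0.02],"grip":0.6},{"dr":[0,0,0],"dp":[0,0,-0.03],"grip":0.6},{"dr":[0,0,0],"dp":[0,0,-0.03],"grip":0.6},{"dr":[0,0,0],"dp":[0,0,-0.02],"grip":0.6},{"dr":[0,0,0],"dp":[0,0,0],"grip":0.6},{"dr":[0,0,0],"dp":[0,0,0],"grip":0.6}]'
python3 - <<'E'
from h import *
b=robot.read_camera('scene');a=b;cv2.imwrite('pics/s8.png',cv2.resize(a[120:240,220:340],None,fx=5,fy=5,interpolation=cv2.INTER_CUBIC)[:,:,::-1])
cv2.imwrite('pics/w8.png',robot.read_camera('wrist')[:,:,::-1]);
cv2.imwrite('pics/s8f.png',b[:,:,::-1])
E
```

```text
time_s: 14.25
ee_pos: [0.4167, -0.1939, 0.2811]
tool_rot: [2.183, 1.84, 0.325]
wrist_force: [0.4, -0.5, -0.9]
opening: 0.034
```

View pics/s8.png

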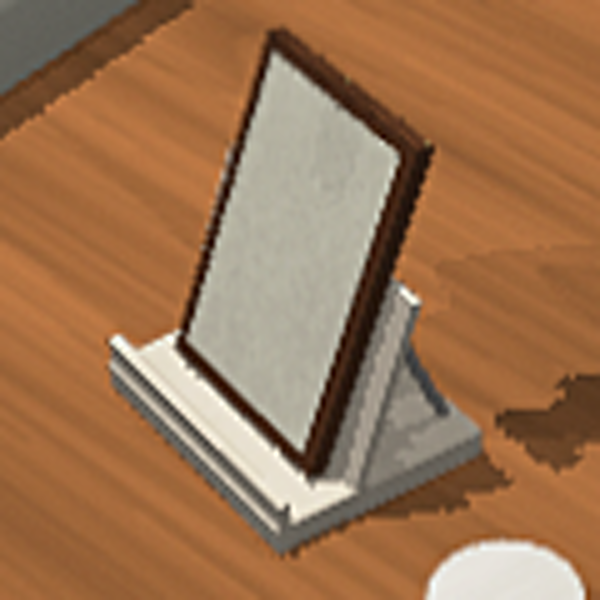

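View pics/w8.png

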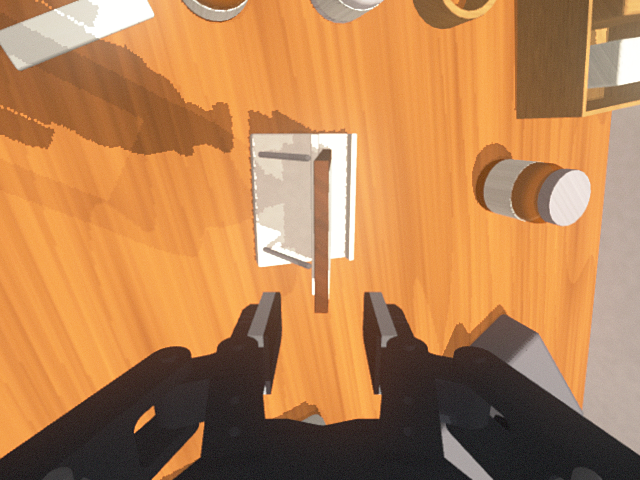

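View pics/s8f.png

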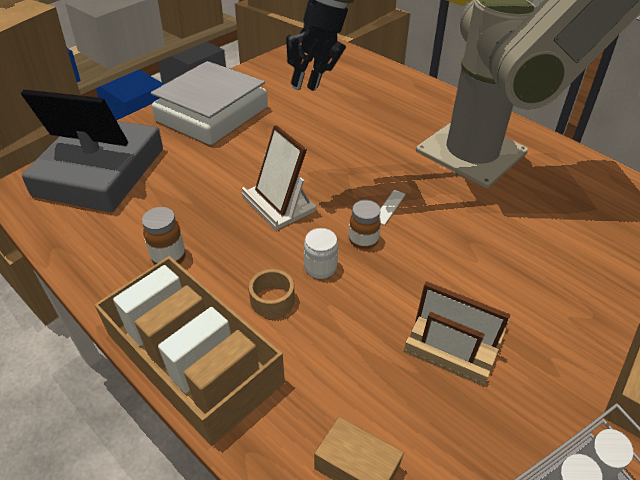

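```bash

python3 -m handwheel '[{"dr":[0,0,0],"dp":[0,0,0],"grip":0.6},{"dr":[0,0,0],"dp":[0,0,0],"grip":0.6},{"dr":[0,0,0],"dp":[0,0,0],"grip":0.6},{"dr":[0,0,0],"dp":[0,0,0],"grip":0.6},{"dr":[0,0,0],"dp":[0,0,0],"grip":0.6}]'
python3 - <<'E'
from h import *
a=cv2.imread('pics/s8f.png')[:,:,::-1]; b=robot.read_camera('scene')
d=np.abs(a.astype(int)-b)[120:240,230:330]; print('diff',d.max(),d.mean())
q0=(.5073,-.2092,np.radians(-9.75))
obs=px([(275,42),(408,155),(180,345),(312,476)],5,(220,120))
def pts(v):
    x,y,yaw,t=v; u=np.array([-np.sin(t),0,np.cos(t)]);n=np.array([np.cos(t),0,np.sin(t)])
    L=np.array([n*.01+np.array([0,yy,0])+u*h for h,yy in((.16,-.055),(.16,.055),(0,-.055),(0,.055))])
    L[:,2]+=.015; c,s=np.cos(yaw),np.sin(yaw); L=np.c_[c*L[:,0]-s*L[:,1]+x,s*L[:,0]+c*L[:,1]+y,L[:,2]]
    return w(q0,L)
r=least_squares(lambda v:(proj('scene',pts(v))-obs).ravel(),[0,0,0,.35],x_scale=[.01,.01,.1,.1])
print(r.x[:2],np.degrees(r.x[2:]),r.fun.round(1))
E
```

```text
time_s: 14.85
ee_pos: [0.4166, -0.1936, 0.2801]
tool_rot: [2.185, 1.842, 0.325]
wrist_force: [0.7, 0.3, -0.2]
opening: 0.0342
diff 43 0.9154444444444444
[0.00475962 0.00303194] [-2.74194145 20.01108577] [-0.7 -2.5  0.7  0.1  0.7  0.5 -0.7  1.5]
```

```bash
python3 - <<'E'
from h import *
s,im=wristcam(); cv2.imwrite('pics/c9.png',cv2.resize(im[120:320,240:370],None,fx=3,fy=3,interpolation=cv2.INTER_CUBIC)[:,:,::-1])
a=cv2.imread('pics/s8f.png')[:,:,::-1]; b=robot.read_camera('scene')
d=np.abs(a.astype(int)-b).max(2); print(d[120:240,230:330].max(),d[280:400,400:520].max(), (d[120:240,230:330]>20).sum(),(d[280:400,400:520]>20).sum())
import pickle; pickle.dump(P['wrist'],open('w9.pkl','wb'))
E
```

```text
44 9 1 0
```

View pics/c9.png

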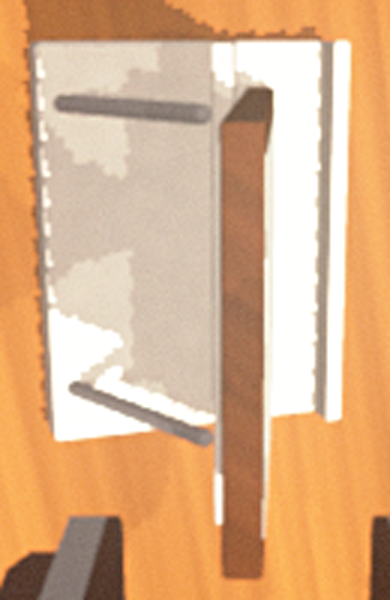

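```bash
python3 - <<'E'
from h import *
import pickle
P['wrist']=pickle.load(open('w9.pkl','rb'))
z=.1654; p=[[0,.055,z],[.0094,.055,z+.0034],[0,-.055,z],[.0094,-.055,z+.0034]]
q,r=fit([("wrist",p,px([(220,122),(267,122),(224,577),(265,577)],3,(240,120)))],[.45,-.2,-.17])
st=np.array([(-70,70,15),(-70,-70,15),(38,70,27),(38,-70,27)])*1e-3
g,r2=fit([("wrist",st,px([(35,42),(55,440),(349,42),(341,420)],3,(240,120)))],[.5,-.2,-.17])
c,s=np.cos(g[2]),np.sin(g[2]);d=q[:2]-g[:2]
print(q,np.degrees(q[2]),r.round(1).tolist(),g,np.degrees(g[2]),r2.round(1).tolist(),c*d[0]+s*d[1]+.16*np.sin(np.radians(20)),-s*d[0]+c*d[1])
robot.hand_in()
E
```

```text
[ 0.45090584 -0.19984554 -0.16614752] -9.519551796408486 [[0.0, -1.2], [-0.1, -1.2], [0.2, 1.6], [0.3, 1.5]] [ 0.50663148 -0.20948104 -0.17129   ] -9.814194269851304 [[-0.0, -0.3], [-0.1, 0.8], [0.4, -0.3], [-0.3, -0.1]] -0.0018293149689762103 -4.146757200168896e-06
the job is handed in; nothing more can be done
```

The tall board is on the display stand, leaning back against the sloped backstop. I pinched it by its top edge, lifted it straight out of the groove and tilted it 20°. I lowered it until the foot touched the ledge, slid it back against the backstop, then opened the fingers and backed off. The job took about 15 s of the 38 s, and the highest force I read at the wrist was about 10 N.

**Last checks:**
- **Position:** the wrist camera puts the board within about 1 mm of centre, square to the stand within about 0.3° and the foot at the backstop's foot (within about 2 mm).
- **Lean:** the scene camera gives about 20°.
- **Stability:** pictures about half a second apart showed no movement.
- **Other boards:** the two shorter boards are still in the rack, undisturbed.

**Disagreement:** the scene camera fit gave about 3 mm off centre and 2.7° of yaw. Its corner fit was off by up to 2.5 pixels, so I trusted the closer wrist view and did not resolve the difference.

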